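# Unclip the oblong tea case

### The job

Open the oblong tea case: pinch the two upright tabs on its cover together so that the cover comes free, lift the cover off, and set it down right way up, flat in the wooden tray (do not drop it in), then let go. Leave the square case shut with its cover in its place.

Things in the scene. Friction and masses are not known exactly. Their poses are not given: they have to be found in the camera images.
- case: The oblong wooden tea case, fixed to the shelf top: an open box 130 mm long (its x axis), 84 mm wide (its y axis), 55 mm high; origin at the centre of its underside, z up. Its cover lies on its rim, held by hooks under the two tabs that catch beneath the rim's inner lips. Cover in place, cover_grip is 85 mm above this origin; lifted 15 mm, the cover is clear of the case.
- cover_grip (a point): Midway between the two upright tabs of the oblong case's loose cover, where to grip: x along the cover, y from tab to tab, z up. The cover: a wooden plate 134 x 88 x 6 mm, 0.14 to 0.21 kg, its top face 24 mm below this point; two bars beneath, on which it stands when set down, end 44 mm below this point.
- tab_left (a joint): The +y tab of the oblong case's cover, pressed inward, m: 0 out, 0.007 fully in. An upright dark iron paddle 24 mm wide (x), 5 mm thick, from 24 mm below to 10 mm above cover_grip; outer face 30 mm from it (both tabs: 60 mm apart, 46 when pinched). Spring 2 N, 7 N fully in. Hook free from 0.006: pinch fully, 15 to 30 N, keep pinched while lifting; let go, it springs out.
- tab_right (a joint): The -y tab of the same cover: the same paddle, mirrored, same values.
- tray: The shallow dark wooden tray, fixed, 190 mm (its x axis) by 160 mm (its y axis) outside, its rim 12 mm high, walls and floor 5 mm thick. Origin at the centre of its underside, z up: the inner floor is 5 mm above it.
- square_cover_grip (a point): The same point on the other case's cover, to be left alone: a square case 84 x 84 mm, 80 mm high, cover 88 x 88 mm, same two tabs; this point is 110 mm above the shelf top, tabs end 10 mm above it. Farther from the robot than the cases and tray (beyond 0.73 m) stand a black tea bowl 76 mm high, a red caddy and a bronze lid rest.
Mind the look-alikes: they are no part of the job. What is shaped like the part that bears cover_grip but blue is not meant. What is shaped like the case but yellow is not meant.

How it is judged (in metres and radians):
On the way, in this order (a step that is already met when the one before it is completed fails the run):
1. both tabs are pinched in while the cover is still in place on the oblong case (value of joint each of tab_left, tab_right above 0.005 m and z of cover_grip in the frame of case below 0.091 m and horizontal distance between cover_grip and case below 0.008 m), for 0.05 s.
2. the cover is lifted clear of the case (z of cover_grip in the frame of case above 0.105 m), for 0.05 s.
At the end, for the whole second after the job is handed in: The oblong case's cover lies right way up and flat (within about 5 degrees) on the tray's floor (its height within 3 mm), its middle within 55 mm of the tray's, at rest, both tabs sprung back out; the square case's cover is where it was (within 8 mm) (horizontal distance between cover_grip and tray below 0.055 m and z of cover_grip in the frame of tray between 0.045 and 0.0518 m and angle between cover_grip's own z axis and vertical below 0.1 rad and value of joint each of tab_left, tab_right below 0.002 m and linear speed of cover below 0.02 m/s and distance of square_cover_grip from where it was at the start of the episode below 0.008 m); the robot touches nothing.
It fails at once if the cover is dropped: falling free of the fingers faster than 0.6 m/s (about 20 mm of fall) (contact force between the fingers and cover below 0.02 N and linear speed of cover above 0.6 m/s).
It fails at once if the square case's cover is shifted or lifted (distance of square_cover_grip from where it was at the start of the episode above 0.012 m).
It also fails if it takes over 42 s, if anything falls off the work surface, if the arm or the gripper's body presses on something with over 40 N, if the wrist force passes 120 N, or if a joint passes its speed limit or range.

### The arm

A 6-joint arm with a two-finger parallel gripper is mounted at the origin on the work surface. World frame = base frame: x ahead of the robot, y to its left, z up, the work surface at z = 0. Lengths are in mm, angles in rad, forces in N, time in s.
With the tool pointing down it reaches from about 400 to 925 mm from the base axis. Payload 12.5 kg.
Tool frame: the origin (TCP) lies on the centre line of the jaws, within the pads' length; the fingertips stand 19 mm ahead of it and the grasp point (between the pads) is the TCP; z points along the fingers, y is the line along which they close (so a half turn about z gives the same grasp; the last joint's range is limited). The gripper opens to 95 mm and grips with 3 to 60 N. Pads are 20 mm wide; open, the fingers measure 119 mm over their backs; the gripper's body (75 mm by 180 mm) begins 59 mm behind the grasp point.
Start: joints at [-1.412, 0.491, 1.559, -0, 1.092, -0.106], TCP at [163.595, -603.226, 233.661] pointing down, gripper open.
Joint ranges: [-3.1, 3.1], [-0.84, 2.19], [0.05, 2.79], [-1.13, 4.28], [0.06, 2.93], [-2.69, 2.69]. Speed limits (rad/s): [2.22, 2.22, 2.79, 3.14, 3.14, 3.14].

### API

Orientations are given as [roll, pitch, yaw] about the fixed x, y, z axes, in that order (R = Rz(yaw) Ry(pitch) Rx(roll)).
In Python, from cell import state, read_camera, job_done gives the robot as it stands.
- The arm moves only by the tool arm_command, never from a script. Its argument "deltas" is a list of rows, each an object of numbers: "dx", "dy", "dz": the shift along the world's x, y, z in m; "yaw": the turn about the world's z in degrees. In form: [{"dx": .., "dy": .., "dz": .., "yaw": ..}, ...]. A call has 1 to 20 rows; each row shifts and turns the commanded pose from where the row before left it; what a row does not reach is not made up. A row lasts 1/10 s, in which the tool goes at most 50 mm and 8.59 degrees, less where a joint would pass 70% of its speed; a pose out of reach is approached as far as the arm can. A call with a gripper value outside its range is refused whole. "gripper" is the finger opening in m, from 0 to 0.0951, set as the call begins (left out, the last holds). The fingers move at their own pace and stop on an object; the grip force is fixed at half the most. Time passes only in rows, so rows that do not move let the fingers close. It gives the time, the measured TCP pose, the force, the opening and the grip force at its end, in the units of the state.
- state(): the state, without advancing time (a new reading comes with each control period).
- read_camera(name): name is "scene" or "side" or "wrist"; returns a dict with "color" (400x640x3 uint8, red, green, blue), "range_z" (400x640 float32, mm along the optical axis (not along the pixel's ray), 0 where there is no reading), "fx", "fy", "cx", "cy" (pixels), "extrinsics" (4x4, takes a point from camera to world coordinates). Camera axes: x right, y up, looking along -z (the intrinsics and any distortion apply to the point x, -y, -z); pixel columns grow to the right and rows downward; lengths in mm; the calibration is good to about 2 mm. The wrist camera is an equidistant fisheye: a pixel r from the principal point sees the ray r / f radians off the axis. A picture is of the moment at which its call begins.
- job_done(): hands the job in; it is judged then, once.
The state is a dict: "t": time; "joints": joint angles; "qvel": joint speeds; "tau": joint torques, N m; "eef_pos": TCP position; "tcp_rot": TCP orientation; "ft_force": force on the tool from outside, world axes, zero at the start; "moment": the same for the moment, N m; "opening": opening from 0.0 (shut) to 1.0 (fully open); "grip_force": force on a finger pad.
Only numpy, scipy, OpenCV 4.12 (cv2) and the standard library are available. Lean on these libraries where they do the work, as an engineer would, in place of code of your own. Each camera call takes 0.05 s, during which the arm holds its last target. There are 200 camera calls.

## Working session

There is one attempt and no reset: what is moved stays moved. The work goes in short steps, Python scripts to look and compute and a tool call to move; the robot and the scene stay as the last step left them, time stands still between calls to the robot, and variables do not carry over. Pictures are saved under pics/ and viewed, at most 10 in all, crops included, and the job is handed in when it is done.

Besides the shell and the picture viewer there is one more tool, called after "Call:" as name(argument=value, ...), one argument or row to a line, values as JSON. arm_command: Moves the arm, as the interface text tells. Its arguments: {"type":"object","properties":{"deltas":{"type":"array"},"gripper":{"type":"number"}},"required":["deltas"]}

```bash
mkdir -p pics && cat > h.py <<'E'
import numpy as np, cv2
from cell import state, read_camera, job_done
def cloud(c):
    h,w=c["range_z"].shape; v,u=np.mgrid[:h,:w]; z=c["range_z"].astype(float)
    p=np.stack([(u-c["cx"])/c["fx"]*z,-(v-c["cy"])/c["fy"]*z,-z,np.ones_like(z)],-1)
    P=p@np.array(c["extrinsics"]).T; P=P[...,:3]; P[z==0]=np.nan; return P
E
python3 - <<'E'
from h import *
print(state())
for n in("scene","side"):
    c=read_camera(n); np.savez(f"{n}.npz",**c); print(n,c["fx"],c["cx"],c["cy"],np.round(c["extrinsics"],2).tolist(), [k for k in c], (c["range_z"]>0).mean())
    cv2.imwrite(f"pics/{n}.png",c["color"][...,::-1])
E
```

```text
{'t': 0.0, 'joints': array([-1.41160628e+00,  4.91548092e-01,  1.55947302e+00, -1.16921833e-05,
        1.09168888e+00, -1.05565274e-01]), 'qvel': array([-1.03991775e-03,  9.34327933e-05, -1.32193135e-03,  9.04776556e-04,
        1.43745680e-03,  1.17412870e-03]), 'tau': array([ 3.71142247e-03, -6.12636638e+01, -2.58177102e+01,  6.93826843e-02,
        4.82260936e-02, -6.53404823e-05]), 'eef_pos': array([ 163.54903192, -602.98144093,  233.06074322]), 'tcp_rot': array([-3.14048044e+00, -1.07421352e-04,  2.64760657e-01]), 'ft_force': array([ 0.59645874, -0.35916037,  0.71795646]), 'moment': array([-0.00421855,  0.03407647,  0.04649333]), 'grip_force': 0.0, 'opening': 1.0005809775300096}
scene 409.10251870918216 320.47594626663874 203.60771904888162 [[0.73, -0.54, 0.42, 920.91], [0.69, 0.58, -0.44, -403.59], [-0.0, 0.61, 0.79, 963.91], [0.0, 0.0, 0.0, 1.0]] ['color', 'range_z', 'fx', 'fy', 'cx', 'cy', 'extrinsics'] 0.9961953125
side 488.94306233778434 324.2543763900092 190.8192320383612 [[-0.88, 0.25, -0.39, -39.49], [-0.47, -0.45, 0.76, 1050.56], [0.01, 0.86, 0.52, 761.18], [0.0, 0.0, 0.0, 1.0]] ['color', 'range_z', 'fx', 'fy', 'cx', 'cy', 'extrinsics'] 0.99617578125
```

View pics/scene.png

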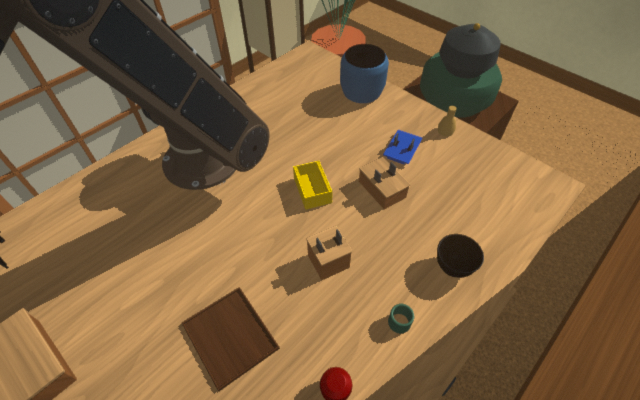

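View pics/side.png

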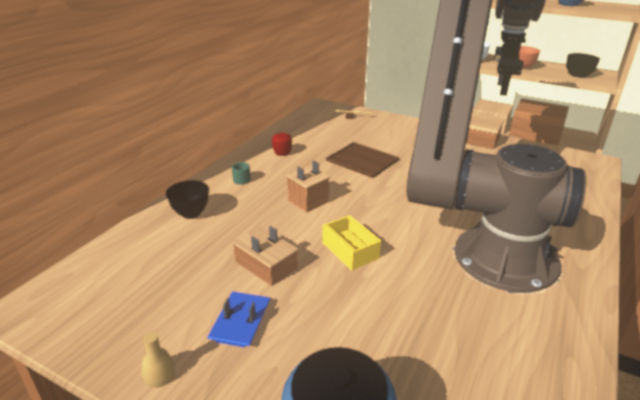

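Scene view: the oblong case with cover is at (384,185), its tabs at (378,175) and (392,168). Look-alikes are the square taller case (328,255), the blue cover (402,147) and the yellow box (312,185). The tray is at (229,338). By colour and height I choose (384,185); next I measure it and check a crop.

```bash
python3 - <<'E'
from h import *
def rect(P,m,name):
    p=P[m]; p=p[np.isfinite(p).all(1)]
    r=cv2.minAreaRect(p[:,:2].astype(np.float32)); print(name,len(p),"z",np.round(np.median(p[:,2]),1),"rect",np.round(r[0],1),np.round(r[1],1),round(r[2],1))
    print("   mean",p.mean(0).round(1))
for n,ob,sq,tr in(("scene",(350,160,415,215),(300,228,355,282),(175,285,285,392)),("side",(230,222,305,285),(282,155,335,212),(320,140,402,178))):
    c=dict(np.load(n+".npz")); P=cloud(c); v,u=np.mgrid[:400,:640]
    def box(b): return (u>=b[0])&(u<b[2])&(v>=b[1])&(v<b[3])
    z=P[...,2]; hsv=cv2.cvtColor(c["color"],cv2.COLOR_RGB2HSV)
    for nm,b,zt in(("ob",ob,61),("sq",sq,86)):
        rect(P,box(b)&(abs(z-zt)<5),n+nm+" plate")
        rect(P,box(b)&(z>zt+12)&(z<zt+45),n+nm+" tabs")
        m=box(b)&(z>zt+12)&(z<zt+45); k,l,s,ce=cv2.connectedComponentsWithStats(m.astype(np.uint8))
        for i in range(1,k):
            if s[i,4]>8: print("     tab",s[i,4],P[l==i].mean(0).round(1),P[l==i].max(0).round(1),ce[i].round())
    rect(P,box(tr)&(abs(z-8)<9)&(hsv[...,2]<125),n+" tray")
c=np.load("scene.npz")["color"][120:290,270:430,::-1]
cv2.imwrite("pics/crop.png",cv2.resize(c,None,fx=3.5,fy=3.5,interpolation=cv2.INTER_CUBIC))
E
```

```text
sceneob plate 936 z 60.3 rect [503.  303.3] [ 90.7 135.4] 75.5
   mean [506.9 300.1  60.3]
sceneob tabs 86 z 85.9 rect [503.1 303. ] [62.9 25.9] 77.0
   mean [503.5 302.7  85.5]
     tab 43 [510.1 329.6  85.6] [521.6 333.6  96.8] [392. 167.]
     tab 43 [497.  275.8  85.4] [507.4 281.4  97. ] [377. 174.]
scenesq plate 930 z 85.2 rect [554.5   7.3] [88.2 89.5] 70.4
   mean [557.2   3.8  85.3]
scenesq tabs 86 z 113.9 rect [555.8   6.7] [60.6 24.7] 69.1
   mean [555.8   6.4 112.5]
     tab 44 [565.2  31.5 112.6] [575.3  38.8 121.8] [338. 235.]
     tab 42 [545.9 -19.9 112.5] [557.4 -13.5 121.4] [319. 243.]
scene tray 5657 z 4.5 rect [ 528.3 -261.1] [268.5 193.8] 79.4
   mean [ 524.5 -308.8    4.9]
sideob plate 1262 z 62.4 rect [500.7 307.7] [ 91.  136.7] 76.1
   mean [495.4 311.4  62.3]
sideob tabs 162 z 85.9 rect [500.8 306.8] [62.7 26.9] 76.6
   mean [499.9 308.   86.4]
     tab 81 [493.1 281.5  86.4] [506.5 286.7  98.7] [273. 231.]
     tab 81 [506.7 334.5  86.5] [520.3 340.4  97.9] [255. 242.]
sidesq plate 452 z 87.5 rect [551.   10.8] [90.6 91.5] 69.6
   mean [547.   16.3  87.3]
sidesq tabs 113 z 112.2 rect [553.9  10.6] [64.4 27.5] 69.6
   mean [552.   10.1 111.2]
     tab 58 [543.3 -15.1 111.3] [556.6  -7.  123.4] [315. 165.]
     tab 55 [561.2  36.8 111.1] [575.7  43.2 123.1] [300. 171.]
side tray 1229 z 7.3 rect [ 517.9 -299.4] [164.6 194.1] 79.3
   mean [ 515.7 -297.1    7.6]
```

View pics/crop.png

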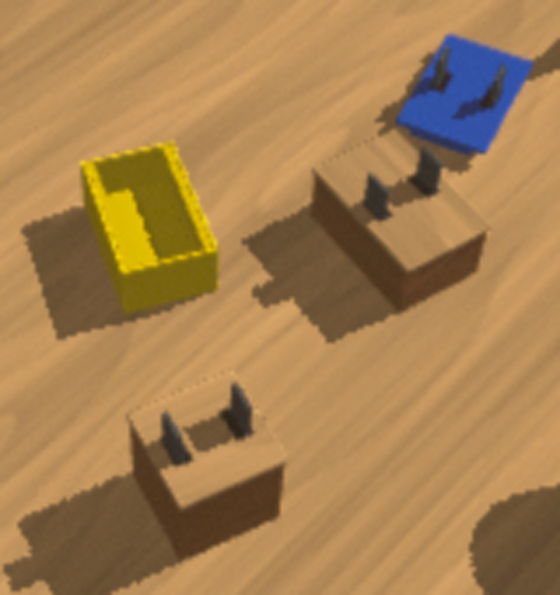

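The crop confirms it: the wooden cover with two iron tabs sits on the oblong, lower case, and the blue, yellow and square ones differ clearly. The grip point is about (502,305), with the tab axis at 76° to x, so the tool yaw is -14°.

Call:
arm_command(
  deltas=[
    {"dx": 0.0235, "dy": 0.0335, "yaw": -2.43},
    {"dx": 0.0235, "dy": 0.0335, "yaw": -2.43},
    {"dx": 0.0235, "dy": 0.0335, "yaw": -2.43},
    {"dx": 0.0235, "dy": 0.0335, "yaw": -2.43},
    {"dx": 0.0235, "dy": 0.0335, "yaw": -2.43},
    {"dx": 0.0235, "dy": 0.0335, "yaw": -2.43},
    {"dx": 0.0235, "dy": 0.0335, "yaw": -2.43},
    {"dx": 0.0235, "dy": 0.0335, "yaw": -2.43},
    {"dx": 0.0235, "dy": 0.0335, "yaw": -2.43},
    {"dx": 0.0235, "dy": 0.0335, "yaw": -2.43},
    {"dx": 0.0235, "dy": 0.0335, "yaw": -2.43},
    {"dx": 0.0235, "dy": 0.0335, "yaw": -2.43},
    {},
    {},
  ],
  gripper=0.095,
)

```text
$.deltas[0]: bad value
```

Call:
arm_command(
  deltas=[
    {"dx": 0.004, "dy": 0.036},
    {"dx": 0.004, "dy": 0.036},
    {"dx": 0.004, "dy": 0.036},
    {"dx": 0.004, "dy": 0.036},
    {"dx": 0.004, "dy": 0.036},
    {"dx": 0.004, "dy": 0.036},
    {"dx": 0.004, "dy": 0.036},
    {"dx": 0.004, "dy": 0.036},
    {"dx": 0.004, "dy": 0.036},
    {"dx": 0.004, "dy": 0.036},
    {"dx": 0.004, "dy": 0.036},
    {"dx": 0.004, "dy": 0.036},
    {"dx": 0.004, "dy": 0.036},
    {"dx": 0.004, "dy": 0.036},
    {},
    {},
    {},
  ],
)

```text
$.deltas[0]: bad value
```

```bash
python3 - <<'E'
from h import *
c=read_camera("wrist"); np.savez("w1.npz",**c); s=state(); print(s["t"],s["eef_pos"],s["tcp_rot"],c["fx"],c["cx"],c["cy"],np.round(c["extrinsics"],3).tolist())
cv2.imwrite("pics/w1.png",c["color"][...,::-1])
E
```

```text
0.15 [ 163.55212086 -603.06141441  233.19765496] [-3.14078446e+00 -6.86032339e-05  2.64789318e-01] 309.70691628693146 315.779920469136 198.10731498250738 [[0.263, 0.923, 0.28, 243.526], [-0.965, 0.252, 0.075, -581.91], [-0.001, -0.29, 0.957, 383.95], [0.0, 0.0, 0.0, 1.0]]
```

View pics/w1.png

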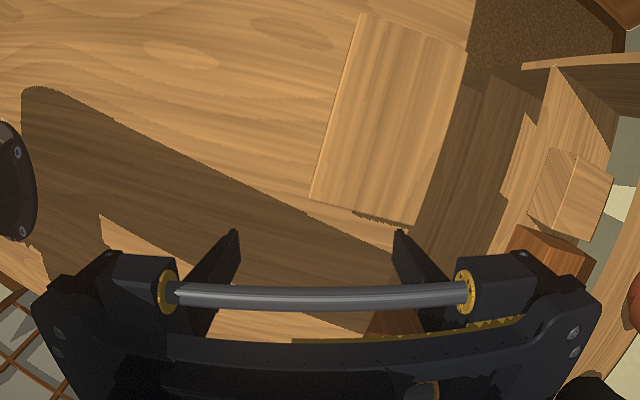

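The move was refused because each row needs all four fields. The picture is still the start pose, with fingertips at (235,235) and (400,235).

Call:
arm_command(
  deltas=[
    {"dx": 0.0235, "dy": 0.0335, "dz": 0, "yaw": -2.43},
    {"dx": 0.0235, "dy": 0.0335, "dz": 0, "yaw": -2.43},
    {"dx": 0.0235, "dy": 0.0335, "dz": 0, "yaw": -2.43},
    {"dx": 0.0235, "dy": 0.0335, "dz": 0, "yaw": -2.43},
    {"dx": 0.0235, "dy": 0.0335, "dz": 0, "yaw": -2.43},
    {"dx": 0.0235, "dy": 0.0335, "dz": 0, "yaw": -2.43},
    {"dx": 0.0235, "dy": 0.0335, "dz": 0, "yaw": -2.43},
    {"dx": 0.0235, "dy": 0.0335, "dz": 0, "yaw": -2.43},
    {"dx": 0.0235, "dy": 0.0335, "dz": 0, "yaw": -2.43},
    {"dx": 0.0235, "dy": 0.0335, "dz": 0, "yaw": -2.43},
    {"dx": 0.0235, "dy": 0.0335, "dz": 0, "yaw": -2.43},
    {"dx": 0.0235, "dy": 0.0335, "dz": 0, "yaw": -2.43},
  ],
  gripper=0.095,
)

```text
t: 1.35
eef_pos: [446.3, -199.7, 233.7]
tcp_rot: [3.141, 0.0, -0.246]
ft_force: [0.3, -1.1, -0.2]
opening: 0.998
grip_force: 0.0
```

Call:
arm_command(
  deltas=[
    {"dx": 0.004, "dy": 0.036, "dz": 0, "yaw": 0},
    {"dx": 0.004, "dy": 0.036, "dz": 0, "yaw": 0},
    {"dx": 0.004, "dy": 0.036, "dz": 0, "yaw": 0},
    {"dx": 0.004, "dy": 0.036, "dz": 0, "yaw": 0},
    {"dx": 0.004, "dy": 0.036, "dz": 0, "yaw": 0},
    {"dx": 0.004, "dy": 0.036, "dz": 0, "yaw": 0},
    {"dx": 0.004, "dy": 0.036, "dz": 0, "yaw": 0},
    {"dx": 0.004, "dy": 0.036, "dz": 0, "yaw": 0},
    {"dx": 0.004, "dy": 0.036, "dz": 0, "yaw": 0},
    {"dx": 0.004, "dy": 0.036, "dz": 0, "yaw": 0},
    {"dx": 0.004, "dy": 0.036, "dz": 0, "yaw": 0},
    {"dx": 0.004, "dy": 0.036, "dz": 0, "yaw": 0},
    {"dx": 0.004, "dy": 0.036, "dz": 0, "yaw": 0},
    {"dx": 0.004, "dy": 0.036, "dz": 0, "yaw": 0},
    {"dx": 0, "dy": 0, "dz": 0, "yaw": 0},
    {"dx": 0, "dy": 0, "dz": 0, "yaw": 0},
    {"dx": 0, "dy": 0, "dz": 0, "yaw": 0},
  ],
)

```text
t: 3.05
eef_pos: [501.4, 302.1, 233.5]
tcp_rot: [3.141, 0.0, -0.245]
ft_force: [-0.0, -0.2, -0.3]
opening: 1.001
grip_force: 0.0
```

```bash
cat >> h.py <<'E'
def fcloud(c):
    h,w=c["range_z"].shape; v,u=np.mgrid[:h,:w]; a=(u-c["cx"])/c["fx"]; b=(v-c["cy"])/c["fy"]; r=np.hypot(a,b)+1e-9
    z=c["range_z"].astype(float); k=np.tan(np.minimum(r,1.4))/r*z
    p=np.stack([a*k,-b*k,-z,np.ones_like(z)],-1)
    P=(p@np.array(c["extrinsics"]).T)[...,:3]; P[z==0]=np.nan; return P
E
python3 - <<'E'
from h import *
c=read_camera("wrist"); np.savez("w1.npz",**c); s=state(); print(s["t"],s["eef_pos"],s["tcp_rot"])
cv2.imwrite("pics/w2.png",c["color"][...,::-1])
P=fcloud(c); z=P[...,2]; near=np.hypot(P[...,0]-502,P[...,1]-305)<110
for nm,m in(("plate",near&(abs(z-61)<5)),("tabs",near&(z>73)&(z<105))):
    p=P[m]; print(nm,len(p),np.median(p,0).round(1),[np.round(q,1) for q in cv2.minAreaRect(p[:,:2].astype(np.float32))])
k,l,st,ce=cv2.connectedComponentsWithStats(m.astype(np.uint8))
for i in range(1,k):
    if st[i,4]>15: print(st[i,4],P[l==i].mean(0).round(1),P[l==i].max(0).round(1),ce[i].round())
E
```

```text
3.1 [501.56466995 301.87127456 233.68931935] [ 3.14124133e+00  1.49792959e-04 -2.45000358e-01]
plate 9034 [509.5 303.   60.7] [array([503.2, 304.3]), array([ 88.8, 132.9]), np.float64(75.8)]
tabs 346 [504.6 282.6  94. ] [array([503.5, 304.2]), array([59.5, 24.3]), np.float64(75.8)]
169 [511.4 329.8  91.2] [522.1 335.6  96.7] [286. 189.]
177 [497.7 277.8  90.7] [509. 283.  96.] [340. 190.]
```

View pics/w2.png

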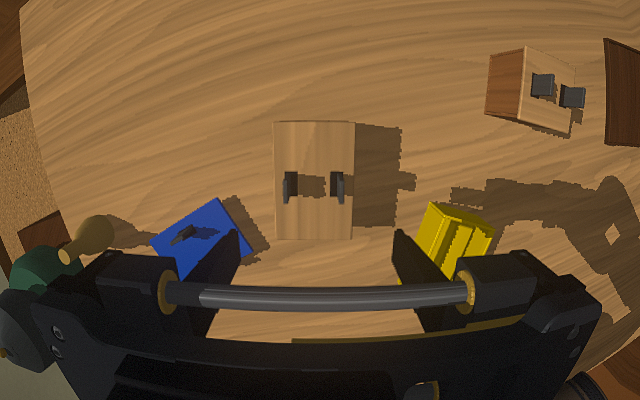

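The wrist view shows the oblong cover centred, with its tabs at (286,189) and (340,190). The grip point is (503.3,304.3) and the tab axis is at 75.8°, which agrees with the fixed cameras and the given sizes. Descending.

Call:
arm_command(
  deltas=[
    {"dx": 0.0018, "dy": 0.0023, "dz": -0.02, "yaw": -0.15},
    {"dx": 0, "dy": 0, "dz": -0.03, "yaw": 0},
    {"dx": 0, "dy": 0, "dz": -0.03, "yaw": 0},
    {"dx": 0, "dy": 0, "dz": -0.025, "yaw": 0},
    {"dx": 0, "dy": 0, "dz": -0.02, "yaw": 0},
    {"dx": 0, "dy": 0, "dz": -0.0125, "yaw": 0},
    {"dx": 0, "dy": 0, "dz": -0.009, "yaw": 0},
    {"dx": 0, "dy": 0, "dz": 0, "yaw": 0},
    {"dx": 0, "dy": 0, "dz": 0, "yaw": 0},
    {"dx": 0, "dy": 0, "dz": 0, "yaw": 0},
  ],
)

```text
t: 4.1
eef_pos: [503.8, 305.2, 88.1]
tcp_rot: [-3.141, -0.001, -0.247]
ft_force: [0.2, -0.3, -0.7]
opening: 0.997
grip_force: 0.0
```

Call:
arm_command(
  deltas=[
    {"dx": 0, "dy": 0, "dz": 0, "yaw": 0},
    {"dx": 0, "dy": 0, "dz": 0, "yaw": 0},
    {"dx": 0, "dy": 0, "dz": 0, "yaw": 0},
    {"dx": 0, "dy": 0, "dz": 0, "yaw": 0},
    {"dx": 0, "dy": 0, "dz": 0, "yaw": 0},
    {"dx": 0, "dy": 0, "dz": 0, "yaw": 0},
    {"dx": 0, "dy": 0, "dz": 0, "yaw": 0},
    {"dx": 0, "dy": 0, "dz": 0, "yaw": 0},
    {"dx": 0, "dy": 0, "dz": 0, "yaw": 0},
    {"dx": 0, "dy": 0, "dz": 0, "yaw": 0},
  ],
  gripper=0.04,
)

```text
t: 5.1
eef_pos: [503.4, 305.1, 87.6]
tcp_rot: [-3.142, -0.0, -0.247]
ft_force: [-1.8, -0.3, 5.8]
opening: 0.467
grip_force: 30.0
```

The opening is about 44 mm at 30 N, so both tabs are fully in. Lifting gently.

Call:
arm_command(
  deltas=[
    {"dx": 0, "dy": 0, "dz": 0.003, "yaw": 0},
    {"dx": 0, "dy": 0, "dz": 0.005, "yaw": 0},
    {"dx": 0, "dy": 0, "dz": 0.006, "yaw": 0},
    {"dx": 0, "dy": 0, "dz": 0.008, "yaw": 0},
    {"dx": 0, "dy": 0, "dz": 0.01, "yaw": 0},
    {"dx": 0, "dy": 0, "dz": 0.015, "yaw": 0},
    {"dx": 0, "dy": 0, "dz": 0.015, "yaw": 0},
    {"dx": 0, "dy": 0, "dz": 0.02, "yaw": 0},
    {"dx": 0, "dy": 0, "dz": 0.025, "yaw": 0},
    {"dx": 0, "dy": 0, "dz": 0.025, "yaw": 0},
    {"dx": 0, "dy": 0, "dz": 0.015, "yaw": 0},
    {"dx": 0, "dy": 0, "dz": 0, "yaw": 0},
    {"dx": 0, "dy": 0, "dz": 0, "yaw": 0},
  ],
)

```text
t: 6.4
eef_pos: [503.1, 305.0, 234.1]
tcp_rot: [3.142, -0.0, -0.247]
ft_force: [0.1, -0.9, -2.2]
opening: 0.467
grip_force: 30.0
```

```bash
python3 - <<'E'
from h import *
s=state(); print(s["t"],s["eef_pos"],s["ft_force"],s["opening"],s["grip_force"])
c=read_camera("scene"); P=cloud(c); cv2.imwrite("pics/lift.png",c["color"][100:400,100:500,::-1])
hsv=cv2.cvtColor(c["color"],cv2.COLOR_RGB2HSV); v,u=np.mgrid[:400,:640]
m=(u>165)&(u<295)&(v>280)&(v<398)&(hsv[...,2]<135)&(abs(P[...,2]-6)<10)
m=cv2.morphologyEx(m.astype(np.uint8),cv2.MORPH_OPEN,np.ones((7,7)))
k,l,st,_=cv2.connectedComponentsWithStats(m); i=1+np.argmax(st[1:,4]); p=P[l==i]
print(len(p),cv2.minAreaRect(p[:,:2].astype(np.float32)))
E
```

```text
6.4 [503.13101386 304.95236261 234.14353456] [ 0.08056028 -0.94748207 -2.2161263 ] 0.4672012765816936 29.97845470905304
5598 ((516.7592163085938, -308.5444030761719), (171.5312042236328, 199.65731811523438), 79.61235046386719)
```

View pics/lift.png

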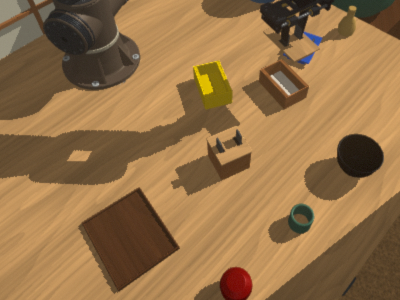

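The case stands open in the crop at (283,82) and the cover hangs level from the gripper at (290,45). Carrying it to the tray, centre about (518,-304).

Call:
arm_command(
  deltas=[
    {"dx": 0.00075, "dy": -0.012, "dz": 0, "yaw": 0.18},
    {"dx": 0.00075, "dy": -0.022, "dz": 0, "yaw": 0.18},
    {"dx": 0.00075, "dy": -0.034, "dz": 0, "yaw": 0.18},
    {"dx": 0.00075, "dy": -0.034, "dz": 0, "yaw": 0.18},
    {"dx": 0.00075, "dy": -0.034, "dz": 0, "yaw": 0.18},
    {"dx": 0.00075, "dy": -0.034, "dz": 0, "yaw": 0.18},
    {"dx": 0.00075, "dy": -0.034, "dz": 0, "yaw": 0.18},
    {"dx": 0.00075, "dy": -0.034, "dz": 0, "yaw": 0.18},
    {"dx": 0.00075, "dy": -0.034, "dz": 0, "yaw": 0.18},
    {"dx": 0.00075, "dy": -0.034, "dz": 0, "yaw": 0.18},
    {"dx": 0.00075, "dy": -0.034, "dz": 0, "yaw": 0.18},
    {"dx": 0.00075, "dy": -0.034, "dz": 0, "yaw": 0.18},
    {"dx": 0.00075, "dy": -0.034, "dz": 0, "yaw": 0.18},
    {"dx": 0.00075, "dy": -0.034, "dz": 0, "yaw": 0.18},
    {"dx": 0.00075, "dy": -0.034, "dz": 0, "yaw": 0.18},
    {"dx": 0.00075, "dy": -0.034, "dz": 0, "yaw": 0.18},
    {"dx": 0.00075, "dy": -0.034, "dz": 0, "yaw": 0.18},
    {"dx": 0.00075, "dy": -0.034, "dz": 0, "yaw": 0.18},
    {"dx": 0.00075, "dy": -0.022, "dz": 0, "yaw": 0.18},
    {"dx": 0.00075, "dy": -0.01, "dz": 0, "yaw": 0.18},
  ],
)

```text
t: 8.45
eef_pos: [517.4, -307.0, 233.1]
tcp_rot: [-3.141, 0.002, -0.186]
ft_force: [0.3, 0.4, -2.0]
opening: 0.463
grip_force: 30.0
```

Call:
arm_command(
  deltas=[
    {"dx": 0, "dy": 0, "dz": 0, "yaw": 0},
    {"dx": 0, "dy": 0, "dz": 0, "yaw": 0},
    {"dx": 0, "dy": 0, "dz": 0, "yaw": 0},
  ],
)

```text
t: 8.75
eef_pos: [518.4, -303.8, 234.2]
tcp_rot: [-3.141, 0.0, -0.183]
ft_force: [0.4, 0.7, -1.0]
opening: 0.463
grip_force: 30.0
```

```bash
python3 - <<'E'
from h import *
c=read_camera("wrist"); P=fcloud(c); s=state(); print(s["t"],s["eef_pos"],s["tcp_rot"],s["opening"],s["grip_force"])
cv2.imwrite("pics/w3.png",c["color"][...,::-1])
z=P[...,2]
near=np.hypot(P[...,0]-518,P[...,1]+304)<140
hsv=cv2.cvtColor(c["color"],cv2.COLOR_RGB2HSV)
m=near&(z>8.5)&(z<16)&(hsv[...,2]<150); p=P[m]; print("rim",len(p),cv2.minAreaRect(p[:,:2].astype(np.float32)))
m=near&(z>150)&(z<225); p=P[m]; print("cover",len(p),np.median(p,0),cv2.minAreaRect(p[:,:2].astype(np.float32)))
A=np.c_[p[:,:2]-p[:,:2].mean(0),np.ones(len(p))]; print("plane",np.linalg.lstsq(A,p[:,2],rcond=None)[0])
E
```

```text
8.8 [ 518.43741782 -303.88805815  234.25451949] [-3.14155082e+00  1.20548271e-04 -1.82811842e-01] 0.4631407733835573 29.978955388069153
rim 861 ((592.1376342773438, -316.1205749511719), (160.19244384765625, 47.497833251953125), 79.51947784423828)
cover 19162 [ 545.56011809 -307.13080648  207.13834456] ((518.5823364257812, -304.03265380859375), (88.57730102539062, 133.90957641601562), 79.49749755859375)
plane [-5.04429781e-03  1.55389119e-03  2.07342961e+02]
```

View pics/w3.png

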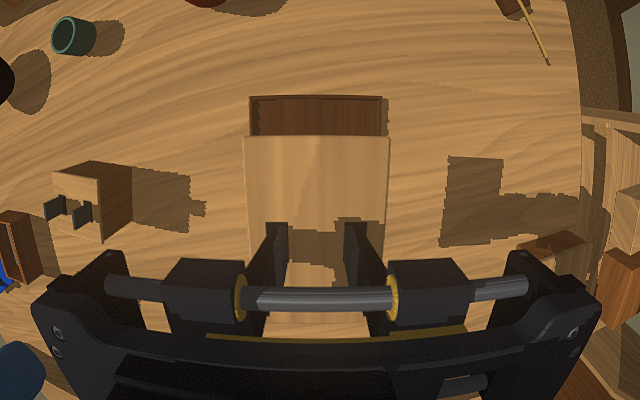

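The cover is level, centred at (518.6,-304.0) by the wrist camera. The visible far rim puts the tray centre at about (522,-303). The cover hangs with its grip point 2.8 mm below the TCP, so contact is expected at TCP z of about 51.8.

Call:
arm_command(
  deltas=[
    {"dx": 0.003, "dy": 0.001, "dz": -0.012, "yaw": 0},
    {"dx": 0, "dy": 0, "dz": -0.02, "yaw": 0},
    {"dx": 0, "dy": 0, "dz": -0.025, "yaw": 0},
    {"dx": 0, "dy": 0, "dz": -0.025, "yaw": 0},
    {"dx": 0, "dy": 0, "dz": -0.025, "yaw": 0},
    {"dx": 0, "dy": 0, "dz": -0.025, "yaw": 0},
    {"dx": 0, "dy": 0, "dz": -0.02, "yaw": 0},
    {"dx": 0, "dy": 0, "dz": -0.014, "yaw": 0},
    {"dx": 0, "dy": 0, "dz": -0.008, "yaw": 0},
    {"dx": 0, "dy": 0, "dz": -0.004, "yaw": 0},
    {"dx": 0, "dy": 0, "dz": 0, "yaw": 0},
    {"dx": 0, "dy": 0, "dz": 0, "yaw": 0},
  ],
)

```text
t: 10.0
eef_pos: [521.7, -304.1, 56.9]
tcp_rot: [3.141, -0.001, -0.184]
ft_force: [-0.1, -0.7, -1.6]
opening: 0.461
grip_force: 30.0
```

Call:
arm_command(
  deltas=[
    {"dx": 0, "dy": 0, "dz": -0.001, "yaw": 0},
    {"dx": 0, "dy": 0, "dz": -0.001, "yaw": 0},
    {"dx": 0, "dy": 0, "dz": -0.001, "yaw": 0},
    {"dx": 0, "dy": 0, "dz": 0, "yaw": 0},
    {"dx": 0, "dy": 0, "dz": 0, "yaw": 0},
  ],
)

```text
t: 10.5
eef_pos: [521.4, -304.0, 53.2]
tcp_rot: [3.141, 0.0, -0.184]
ft_force: [-0.1, -0.2, -1.8]
opening: 0.468
grip_force: 30.0
```

Call:
arm_command(
  deltas=[
    {"dx": 0, "dy": 0, "dz": -0.0008, "yaw": 0},
    {"dx": 0, "dy": 0, "dz": 0, "yaw": 0},
    {"dx": 0, "dy": 0, "dz": -0.0007, "yaw": 0},
    {"dx": 0, "dy": 0, "dz": 0, "yaw": 0},
    {"dx": 0, "dy": 0, "dz": 0, "yaw": 0},
  ],
)

```text
t: 11.0
eef_pos: [521.4, -304.0, 51.7]
tcp_rot: [3.141, -0.0, -0.184]
ft_force: [0.1, 1.1, -1.7]
opening: 0.467
grip_force: 30.0
```

Call:
arm_command(
  deltas=[
    {"dx": 0, "dy": 0, "dz": -0.0007, "yaw": 0},
    {"dx": 0, "dy": 0, "dz": 0, "yaw": 0},
    {"dx": 0, "dy": 0, "dz": 0, "yaw": 0},
  ],
)

```text
t: 11.3
eef_pos: [521.5, -304.0, 51.6]
tcp_rot: [3.141, -0.0, -0.184]
ft_force: [-1.1, 2.1, 6.3]
opening: 0.468
grip_force: 30.0
```

The force rose from -1.7 to +6.3 N, so the cover is on the floor. Releasing and retreating.

Call:
arm_command(
  deltas=[
    {"dx": 0, "dy": 0, "dz": 0, "yaw": 0},
    {"dx": 0, "dy": 0, "dz": 0, "yaw": 0},
    {"dx": 0, "dy": 0, "dz": 0, "yaw": 0},
    {"dx": 0, "dy": 0, "dz": 0, "yaw": 0},
    {"dx": 0, "dy": 0, "dz": 0, "yaw": 0},
    {"dx": 0, "dy": 0, "dz": 0, "yaw": 0},
    {"dx": 0, "dy": 0, "dz": 0, "yaw": 0},
    {"dx": 0, "dy": 0, "dz": 0, "yaw": 0},
    {"dx": 0, "dy": 0, "dz": 0, "yaw": 0},
    {"dx": 0, "dy": 0, "dz": 0, "yaw": 0},
  ],
  gripper=0.095,
)

```text
t: 12.3
eef_pos: [521.4, -303.9, 51.0]
tcp_rot: [3.142, -0.0, -0.184]
ft_force: [0.1, 0.7, -0.1]
opening: 0.999
grip_force: 0.0
```

Call:
arm_command(
  deltas=[
    {"dx": 0, "dy": 0, "dz": 0.01, "yaw": 0},
    {"dx": 0, "dy": 0, "dz": 0.02, "yaw": 0},
    {"dx": 0, "dy": 0, "dz": 0.03, "yaw": 0},
    {"dx": 0, "dy": 0, "dz": 0.03, "yaw": 0},
    {"dx": 0, "dy": 0, "dz": 0.03, "yaw": 0},
    {"dx": 0, "dy": 0, "dz": 0.03, "yaw": 0},
    {"dx": 0, "dy": 0, "dz": 0.02, "yaw": 0},
    {"dx": 0, "dy": 0, "dz": 0, "yaw": 0},
    {"dx": 0, "dy": 0, "dz": 0, "yaw": 0},
    {"dx": 0, "dy": 0, "dz": 0, "yaw": 0},
  ],
)

```text
t: 13.3
eef_pos: [521.0, -303.6, 220.0]
tcp_rot: [-3.141, 0.001, -0.184]
ft_force: [-1.9, -0.1, -0.4]
opening: 0.999
grip_force: 0.0
```

```bash
python3 - <<'E'
from h import *
c=read_camera("wrist"); P=fcloud(c); s=state(); print(s["t"],s["eef_pos"],s["ft_force"],s["opening"])
cv2.imwrite("pics/w4.png",c["color"][...,::-1])
z=P[...,2]; near=np.hypot(P[...,0]-521,P[...,1]+304)<95
m=near&(z>19)&(z<30); p=P[m]; print("cover",len(p),np.median(p,0),cv2.minAreaRect(p[:,:2].astype(np.float32)))
A=np.c_[p[:,:2]-p[:,:2].mean(0),np.ones(len(p))]; print("plane",np.linalg.lstsq(A,p[:,2],rcond=None)[0])
m=near&(z>37)&(z<70); p=P[m]; print("tabs",cv2.minAreaRect(p[:,:2].astype(np.float32)))
E
```

```text
13.35 [ 520.99097867 -303.69163175  219.84684411] [-0.05875657 -0.48667632 -1.13263327] 0.9989449411264433
cover 8128 [ 528.27421148 -304.73422787   24.66834571] ((521.8671875, -303.8978271484375), (88.6881332397461, 134.29745483398438), 79.4239730834961)
plane [-7.64489242e-04  1.02097787e-03  2.46435962e+01]
tabs ((521.1943969726562, -304.5445861816406), (60.33082962036133, 25.199182510375977), 79.54763793945312)
```

View pics/w4.png

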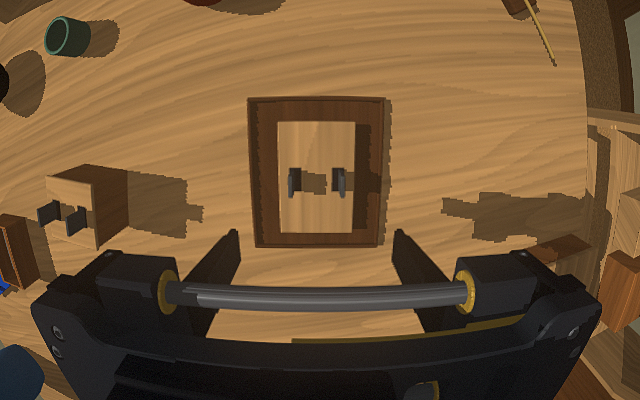

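The cover lies flat and centred in the tray at (316,178), its top at 24.6 mm. The tabs are sprung out to 60 mm, and the square case at (85,205) still has its cover on.

```bash
python3 -c "
from cell import job_done; print(job_done())"
```

```text
the job is handed in; nothing more can be done
None
```

The oblong case is open and its cover lies flat, right way up and centred in the tray with both tabs sprung out. The square case was not touched, and I handed the job in at about 13 s (no verdict was returned).

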